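Ballast the lamp stand, then unhitch its arm from the ball and hold it up

TASK

Make the microscope lamp stand safe and open it: first set the loose steel ballast block down flat and square, fully home, in the matching stepped pocket of the stand's base and let go of it. Then pull the spring latch on the arm's coupler sideways, towards the robot, lift the arm's end off the ball by about 60 mm, and finish while still holding it raised and still there. Do not disturb the slide box, the jar or the lens barrel.

Things in the scene. Friction and masses are not known exactly. Their poses are not given: they have to be found in the camera images.
- ballast_mid (a point): Loose steel ballast block, about 0.5 kg, 36 mm high, stepped in plan: body 40 mm wide (x -20 to 20) and 44 mm long (y -22 to 22), then a narrower nose, 20 mm wide, from the body to y = -42. Point: centre of the body part, half-way up (18 mm above the underside). z up. Best gripped across the 40 mm width, near its top.
- pocket (a point): Stepped pocket in the white base of the fixed lamp stand, outline as the block's with 2 mm clearance all round, nose to -y, bevelled mouth. Point: on its floor, 10 mm above the bench, under where the centre of the block's body belongs; axes as the seated block's, z up. Rim 12 mm high, outline x -32 to 32, y -54 to 34 mm. The seated block stands 24 mm above the rim. The ball is 125 mm away in +y.
- latch_grip (a point): Steel latch fin on top of the coupler at the lamp arm's free end, above the ball: 14 mm thick (x), 26 wide (y), 36 tall. Point: its centre, 18 mm above the latch plate it stands on, 119 mm above the bench with the arm down. Pull it to its own -x to unlatch. The latch rides on the arm: the fin lifts the arm. y points to the hinge 180 mm off; axes parallel to the pocket's while the arm is down.
- latch (a joint): Latch slide in m: 0 shut (sprung), grows as the fin is pulled to its -x, stop at 0.016. Under about 0.009 its tooth lies under the flat underside of the ball head and the arm cannot rise; from 0.012 it is clear. Pull about 2 N at the start, 8 N at the stop; let go, it springs back.
- hinge (a joint): Lift of the lamp arm in rad: 0 lying on the ball, growing as its free end rises; 0.34 is 60 mm of lift at the coupler. Nothing stays up by itself: let go, the arm falls back.
- tongue: The lamp arm: white bar, round black lamp head under its middle, black coupler (48 x 46 mm, 24 mm tall) at its free end. Origin on the hinge axis, 82 mm above the bench; the hinge axis is its x; -y runs along the arm to the ball 180 mm away; the fin's centre is at y -180, z +37 mm. About 0.4 kg; lifting it at the coupler takes about 3 N.
- slide_box: Bystander, leave alone: blue plastic slide box, 90 x 70 x 32 mm, lying flat. Origin at the centre of its underside.
- reagent: Bystander, leave alone: amber jar with a black cap, 52 mm in diameter, 100 mm high, standing. Origin at the centre of its underside.
- objective: Bystander, leave alone: loose turned aluminium lens barrel, up to 31 mm in diameter, 48 mm high, standing. Origin at the centre of its underside.
Not all that is in view belongs to the job. What is shaped like the part that bears ballast_mid but green or purple is not meant.

How it is judged:
On the way, in this order (a step that is already met when the one before it is completed fails the run):
1. the ballast block sits flat and square in the pocket, fully home, and is let go, the arm still down (x of ballast_mid in the frame of pocket between -0.0045 and 0.0045 m and y of ballast_mid in the frame of pocket between -0.0045 and 0.0045 m and z of ballast_mid in the frame of pocket between 0.0155 and 0.0205 m and angle between ballast_mid's own z axis and vertical below 0.05 rad and angle between the x axis of ballast_mid and the x axis of pocket, either way round below 0.11 rad and contact force between the fingers and ballast below 0.2 N and value of joint hinge below 0.03 rad), for 0.3 s.
2. the latch is pulled clear of the ball (value of joint latch above 0.009 m), for 0.1 s.
3. the arm's end is lifted off the ball (value of joint hinge above 0.2 rad), for 0.2 s.
At the end, for the whole second after the job is handed in: The block is still home in its pocket (within 4.5 mm, not tilted by more than 0.05 rad); the arm is held up by the robot alone, still (under 0.06 rad/s), its coupler raised between about 40 and 85 mm (hinge 0.22 to 0.50 rad), the gripper in contact with the arm or its latch (x of ballast_mid in the frame of pocket between -0.0045 and 0.0045 m and y of ballast_mid in the frame of pocket between -0.0045 and 0.0045 m and z of ballast_mid in the frame of pocket between 0.0155 and 0.0205 m and angle between ballast_mid's own z axis and vertical below 0.05 rad and angle between the x axis of ballast_mid and the x axis of pocket, either way round below 0.11 rad and value of joint hinge between 0.22 and 0.5 rad and velocity of joint hinge between -0.06 and 0.06 rad/s and contact force between any of the fingers, the arm and tongue above 0.8 N and contact force between tongue and ballast below 0.2 N and linear speed of ballast below 0.02 m/s); the arm keeps its last pose, push and grip.
It fails at once if the slide_box is disturbed (distance of slide_box from where it was at the start of the episode above 0.02 m).
It fails at once if the reagent is disturbed (distance of reagent from where it was at the start of the episode above 0.02 m).
It fails at once if the objective is disturbed (distance of objective from where it was at the start of the episode above 0.02 m).
It also fails if it takes over 51 s, if anything falls off the work surface, if the arm or the gripper's body presses on something with over 40 N, if the wrist force passes 120 N, or if a joint passes its speed limit or range.

ROBOT

A 7-joint arm with a two-finger parallel gripper is mounted at the origin on the work surface. World frame = base frame: x ahead of the robot, y to its left, z up, the work surface at z = 0. Lengths are in m, angles in rad, forces in N, time in s.
With the tool pointing down it reaches from about 0.425 to 0.925 m from the base axis. Payload 6.8 kg.
Tool frame: the origin (TCP) lies at the very end of the fingers, on their centre line; the grasp point (between the pads) lies 19 mm behind it (robot.hold_point_z is the distance from the TCP to the grasp point, in m); x points along the fingers, y is the direction in which the jaws open and shut, and the axes are right-handed (so a half turn about x gives the same grasp; the last joint's range is limited). The gripper opens to 85 mm and grips with 20 to 120 N. Pads are 22 mm wide; open, the fingers measure 114 mm over their backs; the gripper's body (76 mm by 85 mm) begins 54 mm behind the grasp point. The pads swing forward as they close: fully open they stand 13 mm farther back than shut.
Start: joints at [-1.413, 0.477, 0.022, 1.555, -0.011, 1.109, -0.083], TCP at [0.177, 0.651, 0.231] pointing down, gripper open.
Joint ranges: [-2.96, 2.96], [-0.34, 2.1], [-1.41, 1.46], [0.24, 2.44], [-1.37, 4.51], [0.17, 1.92], [-2.96, 2.96]. Speed limits (rad/s): [2.39, 2.39, 3.14, 3.14, 3.14, 3.14, 3.14].

INTERFACE

Orientations are given as a unit quaternion [w, x, y, z].
In Python, from plant import robot, imaging gives the robot as it stands. The module is installed in compiled form; this text tells all that it offers.
- The arm moves only by the tool arm_command, never from a script. Its argument "series" is one flat list of numbers, 7 for each row, row after row: the finger opening in m, from 0 to 0.0854, then the shift along the tool's x, y, z in m, then the turn, a rotation vector about the tool's x, y, z in degrees. A call has 1 to 20 rows; each row is the pose to reach, as a shift and turn from the pose measured when the call began, along the tool's axes at that moment; what a row does not reach only later rows make up. A row lasts 1/8 s, in which the tool goes at most 62.5 mm and 10.7 degrees, less where a joint would pass 70% of its speed; a pose out of reach is approached as far as the arm can. A call with a gripper value outside its range is refused whole. The fingers move at their own pace and stop on an object; "squeeze" is the grip in N (left out, the last holds). Time passes only in rows, so rows that repeat a pose let the fingers close. It gives the time, the measured TCP pose, the force and the opening at its end, in the units of the state.
- robot.get_obs(): the state, without advancing time (a new reading comes with each control period).
- imaging.grab_frame(name): name is "scene" or "top"; returns a dict with "color" (420x560x3 uint8, red, green, blue), "z_map" (420x560 float32, m along the optical axis (not along the pixel's ray), 0 where there is no reading), "intrinsics" (3x3 intrinsics, pixels), "origin" and "orientation" of the camera in the world. Camera axes: x right, y down, z forward; pixel columns grow to the right and rows downward; lengths in m; the calibration is good to about 2 mm. A picture is of the moment at which its call begins.
- robot.job_done(): hands the job in, once; it reports no verdict.
The state is a dict: "clock": time; "joint_pos": joint angles; "joint_vel": joint speeds; "tau": joint torques, N m; "ee_pos": TCP position; "tool_rot": TCP orientation; "ft_force": force on the tool from outside, world axes, zero at the start; "moment": the same for the moment, N m; "width": finger opening in m.
Only numpy, scipy, OpenCV 4.12 (cv2) and the standard library are available. Lean on these libraries where they do the work, as an engineer would, in place of code of your own. Each camera call takes 0.05 s, during which the arm holds its last target.

## Working session

There is one attempt and no reset: what is moved stays moved. The work goes in short steps, Python scripts to look and compute and a tool call to move; the robot and the scene stay as the last step left them, time stands still between calls to the robot, and variables do not carry over. Pictures are saved under pics/ and viewed, and the job is handed in when it is done.

Besides the shell and the picture viewer there is one more tool, called after "Call:" as name(argument=value, ...) on one line, values as JSON. arm_command: Moves the arm, as the interface text tells. Its arguments: {"type":"object","properties":{"series":{"type":"array","items":{"type":"number"}},"squeeze":{"type":"number"}},"required":["series"]}

```bash
mkdir -p pics; cat > h.py <<'E'
import numpy as np, cv2
from plant import robot, imaging
from scipy.spatial.transform import Rotation as R
def q2m(q): return R.from_quat([q[1],q[2],q[3],q[0]]).as_matrix()
def grab(n,save=None):
    f=imaging.grab_frame(n)
    if save: cv2.imwrite('pics/'+save,f['color'][:,:,::-1])
    np.savez('/tmp/%s.npz'%n,**{k:np.array(v) for k,v in f.items()})
    return f
def cloud(f):
    K=f['intrinsics'];z=f['z_map'];h,w=z.shape
    u,v=np.meshgrid(np.arange(w),np.arange(h))
    P=np.stack([(u-K[0,2])/K[0,0]*z,(v-K[1,2])/K[1,1]*z,z],-1)
    return P@q2m(f['orientation']).T+f['origin']
def ray(f,u,v,z):
    K=f['intrinsics'];d=q2m(f['orientation'])@np.array([(u-K[0,2])/K[0,0],(v-K[1,2])/K[1,1],1])
    o=np.array(f['origin']); return o+d*(z-o[2])/d[2]
def st():
    o=robot.get_obs(); print(o['clock'],np.round(o['ee_pos'],4),np.round(q2m(o['tool_rot']),3).tolist(),np.round(o['ft_force'],2),round(float(o['width']),4),np.round(o['joint_pos'],3))
E
python3 - <<'E'
from h import *
st()
for n in ('scene','top'):
    f=grab(n,n+'0.png'); print(n,f['origin'],f['orientation'],f['intrinsics'].tolist() if hasattr(f['intrinsics'],'tolist') else f['intrinsics'])
E
```

```text
0.0 [0.1771 0.6507 0.2303] [[-0.0, 0.263, 0.965], [-0.002, 0.965, -0.263], [-1.0, -0.002, 0.0]] [-0.28 -0.09  0.28] 0.0856 [-1.413  0.478  0.022  1.556 -0.011  1.109 -0.083]
scene [1.46792985 0.11129359 0.75527989] [-0.28994812  0.56775095  0.68737006 -0.34801054] [[501.7308153235326, 0.0, 279.23437567160653], [0.0, 501.7308153235326, 211.44186420800366], [0.0, 0.0, 1.0]]
top [ 0.34295721 -0.07107957  1.30224996] [-0.07370232  0.72697356 -0.67899295  0.07103501] [[509.7775711030968, 0.0, 277.7033476833036], [0.0, 509.7775711030968, 214.28098669397895], [0.0, 0.0, 1.0]]
```

View pics/scene0.png

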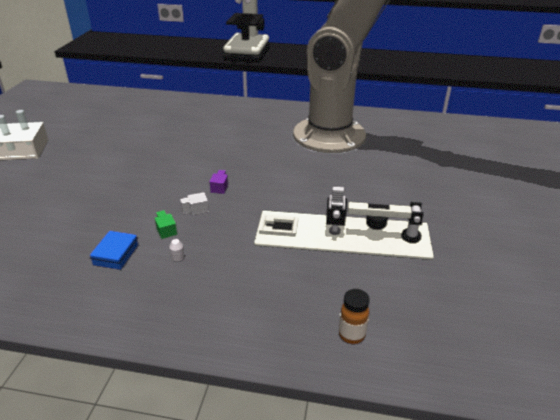

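View pics/top0.png

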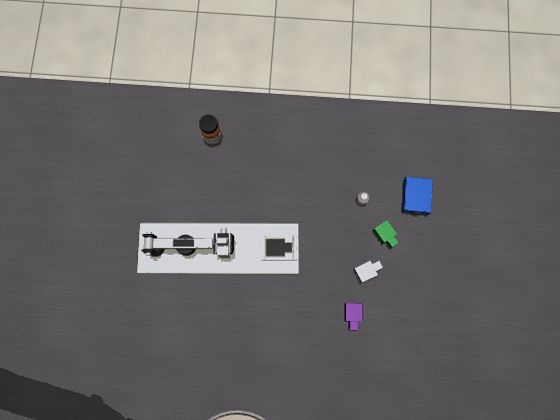

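The scene view shows the white stand (pocket near (283,224), coupler and fin near (338,205)), and the steel block near (195,204). The top view shows the block at (368,271), the pocket at (278,247) and the coupler at (224,244). The green and purple parts are decoys. Next I'll measure.

```bash
python3 - <<'E'
from h import *
f=dict(np.load('/tmp/top.npz')); c=f['color'];P=cloud(f)
crop=np.hstack([cv2.resize(c[225:290,130:305],None,fx=4,fy=4,interpolation=cv2.INTER_NEAREST)]); cv2.imwrite('pics/c1.png',crop[:,:,::-1])
crop=cv2.resize(c[180:340,330:450],None,fx=4,fy=3.7,interpolation=cv2.INTER_NEAREST); cv2.imwrite('pics/c2.png',crop[:,:,::-1])
g=dict(np.load('/tmp/scene.npz')); crop=cv2.resize(g['color'][170:260,170:440],None,fx=2.9,fy=2.9,interpolation=cv2.INTER_CUBIC); cv2.imwrite('pics/c3.png',crop[:,:,::-1])
# steel block by height
m=((P[...,2]>0.025)&(P[...,2]<0.05)); m[:, :335]=0; m[:,400:]=0; m[:255]=0; m[290:]=0
p=P[m]; print(m.sum(), np.median(p[:,2]),p[:,:2].min(0),p[:,:2].max(0))
ys,xs=np.where(m); 
for y in range(ys.min(),ys.max()+1): print(y,''.join('#' if v else '.' for v in m[y,350:390]))
# stand
for v,u in [(244,224),(240,224),(234,224),(250,224),(247,275),(265,200),(265,290),(247,285),(244,150),(130,208)]: print(v,u,np.round(P[v,u],4),c[v,u])
E
```

```text
359 0.0365692492425016 [ 0.44979781 -0.32577487] [ 0.50474494 -0.2561621 ]
261 ...................##.......#...........
262 .................####.....####..........
263 ...............#######..#######.........
264 .............##################.........
265 ..........#####.################........
266 ........########################........
267 ......###########################.......
268 .....###########################........
269 ....##########################..........
270 .....#######################............
271 ......####################..............
272 .....#####################..............
273 ......#####################.............
274 .......####################.............
275 .......######.#############.............
276 ........#################...............
277 ........###############.................
278 .........############...................
279 .........##########.....................
280 ..........#######.......................
281 ...........####.........................
282 ...........##...........................
244 224 [0.5087 0.062  0.1229] [45 45 44]
240 224 [0.5162 0.0615 0.1354] [213 214 219]
234 224 [0.5362 0.067  0.0981] [45 44 42]
250 224 [0.4978 0.0635 0.0982] [210 213 218]
247 275 [ 0.5259 -0.0558  0.0084] [61 60 63]
265 200 [0.4666 0.1302 0.013 ] [212 214 218]
265 290 [ 0.4823 -0.097   0.0111] [209 212 216]
247 285 [ 0.5277 -0.0814  0.0082] [62 60 60]
244 150 [0.5006 0.2417 0.094 ] [176 172 172]
130 208 [0.7937 0.1294 0.1034] [40 39 42]
```

```bash
python3 - <<'E'
from h import *
f=dict(np.load('/tmp/top.npz')); P=cloud(f)
print('heights mm coupler'); 
for v in range(224,266,1): print(v,(P[v,208:240:1,2]*1000).astype(int))
print('pocket')
for v in range(230,266,1): print(v,(P[v,258:302:2,2]*1000).astype(int))
E
```

```text
heights mm coupler
224 [   9    7   15   12   12   11    7 1302   12   16   13   10   10    8
   12   10   11   14   12   11   11   10    7    8   10    7    9   11
   13   16   12    2]
225 [10  9  9 13 11  9  5 14  7 14  7  6  9  9  7 11 11 10 15  6 12  9 14 12
 10 10 10 11  7  8  7 11]
226 [ 6 10  8 12  9 14 12 13 12 10 11  8 13  8 10 12  9 11 14  7 10 13  6 11
 11 11  8  8 12 11 10 10]
227 [  10   12    8 1302   10   11   13   13    6   11    9   11   17   11
   17   11    9   13   13   12   13   12   12    9   13   10    9   10
   12   10   11   12]
228 [14  6 11  8  6 12 10 11 13 16 11 10  9 91 92 91 94 92  8  8 11 13  8  7
 11 11 13 16 14  7 13 12]
229 [   9   11   12   13    8   11   12   12   12   10   15    9   16   93
   87 1302   93   90   83    9   13   10   12   10    9   11   10   10
   13   11   14   10]
230 [ 9 12 14 12 13  9  5  9 10 12  8 15  9 89 88 92 91 90 88 11  8 12  9  8
 10  7 12 12  8 14  6  8]
231 [ 9 11 15  9  9 11 10 12 11 14 14  9 10 89 90 92 89 87 11 11 12  7  5 10
 10 10  7  3 13  6  5 10]
232 [ 8 10 13 12 13  7  7  7 10 13  8 14  8 95 88 90 93 89  9 
[... 6354 characters left out ...]
 11  6]
257 [10  7 24 21 21 20 21 21 25 23 23 18 23 25 24 22 22 22 23 25 13  0]
258 [12  2 22 27 18 19 23 26 22 22 23 18 27 21 25 21 22 23 23 22  9  0]
259 [15 11 23 18 22 20 23 23 26 21 24 24 21 28 23 21 22 18 25 20 13  2]
260 [12 14 17 16 19 16 16 14 11 17 14 17 18 16 18 14 14 17 16 16 13 -2]
261 [11  9 13  6 11 10 13 14  9 12  8  8 12 11 16  8  8 13  7  9 11  2]
262 [12  9  7 12 12  9 10  9 10  8  4 12 11 14 11 10 10 10 10 12 12  0]
263 [12  3 14 14  7  9 11 13  5 12 10 11  9 12 10  8  9 11 11  9  7 -3]
264 [14  8  7 10  9  7  9  5 13 10 11  9 11 10  8 10  7  8 14  6  8 -1]
265 [   8   10   13    9    7    8   12    9    7    9    9    8   11   11
 1302    9   11    6    8    8    9    1]
```

View pics/c1.png

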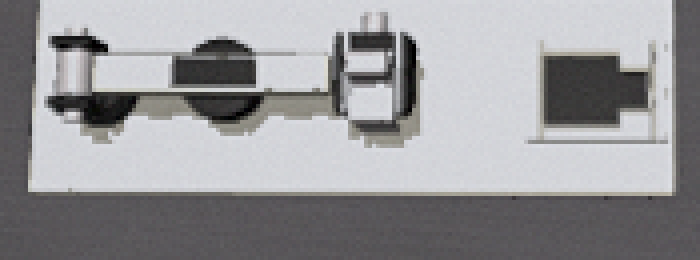

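View pics/c2.png

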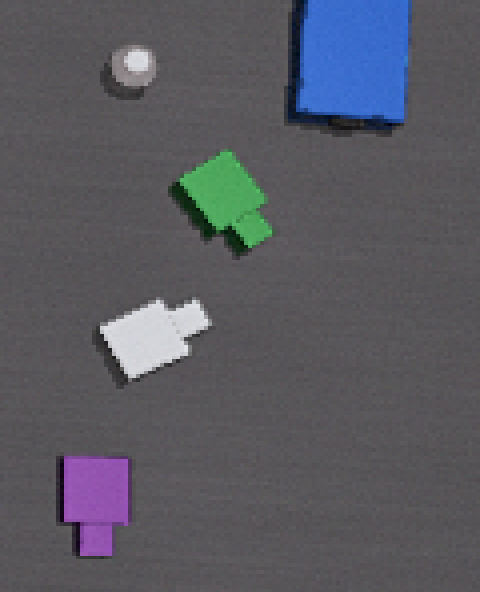

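View pics/c3.png

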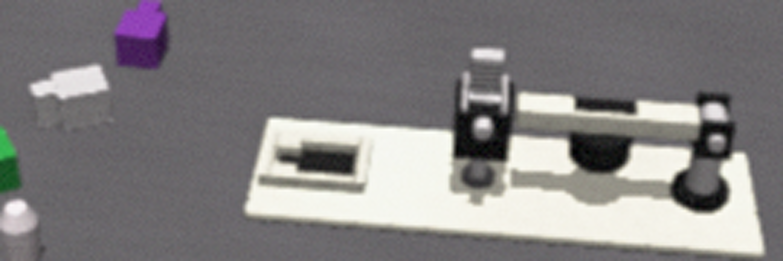

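Crops: the block's top is bright with its nose to image right-up, and the rim and dark pocket floor are clear. I'll fit poses from averaged frames.

```bash
cat > fit.py <<'E'
from h import *
def stepped(pts):  # pts Nx2 on plane, filled top face -> centre of body, yaw of local +y axis
    c=pts.mean(0); w,V=np.linalg.eigh(np.cov((pts-c).T)); a=V[:,1]
    s=(pts-c)@a
    if (s**3).mean()<0: a=-a   # nose side is long tail
    return c+a*(-5.93e-3)*1.0, np.degrees(np.arctan2(-a[1],-a[0]))-90
def plane_pts(f,m,z):
    m4=cv2.resize(m.astype(np.uint8),None,fx=1,fy=1)
    v,u=np.nonzero(m4); return np.array([ray(f,a,b,z)[:2] for a,b in zip(u,v)])
E
python3 - <<'E'
from fit import *
F=[grab('top') for _ in range(6)]
f=F[0]; Z=np.median([x['z_map'] for x in F],0); C=np.mean([x['color'].astype(float) for x in F],0)
f['z_map']=Z; P=cloud(f); g=C.mean(2)
m=g>150; m[:,:345]=0;m[:,395:]=0;m[:255]=0;m[295:]=0
pts=plane_pts(f,m,.036); print('block',m.sum(),stepped(pts), 'area',m.sum()*((1.302-.036)/509.8)**2*1e6,'exp 2160')
# plate yaw
m=(g>160)&(P[...,2]<.05); m[:,:120]=0;m[:,305:]=0;m[:210]=0;m[285:]=0
cs,_=cv2.findContours(m.astype(np.uint8),0,1); k=max(cs,key=cv2.contourArea)
hull=cv2.convexHull(k).reshape(-1,2)
q=np.array([ray(f,a,b,.010)[:2] for a,b in hull],np.float32)*1000
r=cv2.minAreaRect(q); print('plate',r)
# rim
h=P[...,2]; m=(h>.0165)&(h<.035); m[:,:255]=0; m[:,303:]=0; m[:228]=0;m[268:]=0
m=cv2.morphologyEx(m.astype(np.uint8),cv2.MORPH_OPEN,np.ones((2,2)))
cs,_=cv2.findContours(m,0,1); k=max(cs,key=cv2.contourArea); 
q=np.array([ray(f,a,b,.022)[:2] for a,b in k.reshape(-1,2)],np.float32)*1000
r=cv2.minAreaRect(q); print('rim',r)
full=cv2.drawContours(np.zeros_like(m),[k],-1,1,-1); hole=(full==1)&(h<.0165)
pts=plane_pts(f,full>0,.022); print('rim centroid',pts.mean(0),len(pts))
pts=plane_pts(f,hole,.022); print('hole',stepped(pts),len(pts)*(1.28/509.8)**2*1e6)
# fin top
m=(h>.125)&(h<.145); m[:,:210]=0;m[:,235:]=0;m[:232]=0;m[248:]=0
v,u=np.nonzero(m);q=np.array([ray(f,a,b,.137)[:2] for a,b in zip(u,v)],np.float32)*1000
print('fin',q.mean(0),cv2.minAreaRect(q),len(q)*(1.165/509.8)**2*1e6)
m=(h>.0)&(h<.06);
E
```

```text
block 336 (array([ 0.47728968, -0.28493334]), np.float64(29.043546484931113)) area 2072.0824218791486 exp 2160
plate ((514.4889526367188, 88.98546600341797), (128.33981323242188, 408.09930419921875), 3.409834146499634)
rim ((521.2320556640625, -68.92991638183594), (63.71852111816406, 86.45187377929688), 3.919890880584717)
rim centroid [ 0.52218493 -0.06900329] 881
hole (array([ 0.52243564, -0.05961607]), np.float64(-0.028188482972154816)) 2817.914424552217
fin [514.3385   68.08549] ((514.3406982421875, 68.09715270996094), (11.668595314025879, 23.342012405395508), 3.9192757606506348) 344.6641587921078
```

```bash
python3 - <<'E'
from fit import *
F=[grab('scene') for _ in range(6)]
f=F[0]; Z=np.median([x['z_map'] for x in F],0); C=np.mean([x['color'].astype(float) for x in F],0)
f['z_map']=Z; P=cloud(f); g=C.mean(2);h=P[...,2]
def rect(m,z):
    m=cv2.morphologyEx(m.astype(np.uint8),cv2.MORPH_OPEN,np.ones((2,2)))
    cs,_=cv2.findContours(m,0,1); k=max(cs,key=cv2.contourArea)
    q=np.array([ray(f,a,b,z)[:2] for a,b in k.reshape(-1,2)],np.float32)*1000
    return cv2.minAreaRect(q),k
m=(h>.018)&(h<.03); m[:,:250]=0;m[:,305:]=0;m[:205]=0;m[245:]=0
print('rim med z',np.median(h[m]),rect(m,.022)[0])
p=P[m]; print('rim pts range',np.percentile(p,[1,50,99],0))
m=(h>.030)&(h<.045); m[:,:175]=0;m[:,213:]=0;m[:185]=0;m[220:]=0
r,k=rect(m,.036); print('block',r,np.median(h[m])); v,u=np.nonzero(m); print(stepped(plane_pts(f,m,.036)))
m=(h>.131)&(h<.145); m[:,:315]=0;m[:,360:]=0;m[:180]=0;m[215:]=0
print('fin',rect(m,.137)[0],np.median(h[m]))
m=(h>.0)&(h<.3)
for v,u in [(199,338),(205,338),(195,338),(232,412),(210,416),(213,375)]: print(u,v,np.round(P[v,u],4))
cv2.imwrite('pics/c4.png',cv2.resize(C[180:260,300:440],None,fx=5,fy=5,interpolation=cv2.INTER_CUBIC)[:,:,::-1])
E
```

```text
rim med z 0.019352176433863222 ((532.0883178710938, -69.16812896728516), (65.33071899414062, 76.59559631347656), 4.003940582275391)
rim pts range [[ 0.49126678 -0.11167083  0.01811744]
 [ 0.52810464 -0.07857533  0.01935218]
 [ 0.55903779 -0.02338656  0.020744  ]]
block ((491.4747314453125, -289.0660400390625), (42.32305145263672, 63.45779037475586), 28.21169662475586) 0.03314362145402211
(array([ 0.48364881, -0.2848428 ]), np.float64(30.031427611671944))
fin ((526.745361328125, 69.704345703125), (8.050681114196777, 23.113574981689453), 11.084991455078125) 0.1324439468141807
338 199 [0.5199 0.0691 0.1052]
338 205 [0.5262 0.0706 0.093 ]
338 195 [0.5226 0.0684 0.1179]
412 232 [0.5161 0.2453 0.0332]
416 210 [0.5085 0.2453 0.0906]
375 213 [0.5197 0.1556 0.0776][ WARN:0@5.714] global loadsave.cpp:1063 imwrite_ Unsupported depth image for selected encoder is fallbacked to CV_8U.
```

View pics/c4.png

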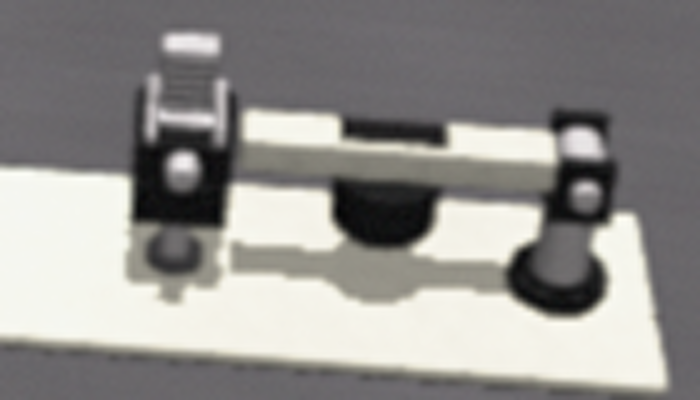

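```bash
cat >> h.py <<'E'
def plan(*targets):
    "targets: (x,y,z,yaw of tool y in deg[,tilt about world-x deg]) -> shifts in current tool axes + rotvec deg"
    o=robot.get_obs(); R0=q2m(o['tool_rot']); p0=np.array(o['ee_pos']); st()
    for t in targets:
        a=np.radians(t[3]); y=np.array([np.cos(a),np.sin(a),0]); x=np.array([0,0,-1.]); z=np.cross(x,y)
        if y@R0[:,1]<0: y,z=-y,-z
        Rt=np.stack([x,y,z],1)
        if len(t)>4: Rt=R.from_rotvec([np.radians(t[4]),0,0]).as_matrix()@Rt
        print(t,'->',np.round((R0.T@(np.array(t[:3])-p0))*1000,1),'mm',np.round(R.from_matrix(R0.T@Rt).as_rotvec(degrees=True),1))
E
python3 -c "
from h import *
plan((.5,.3,.25,74.8),(.5,.3,.25,29),(.4775,-.285,.12,29),(.4775,-.285,.015,29))"
```

```text
0.7 [0.1773 0.6513 0.2313] [[-0.0, 0.263, 0.965], [0.0, 0.965, -0.263], [-1.0, 0.0, -0.0]] [-0.21  0.31  0.55] 0.0854 [-1.413  0.477  0.022  1.555 -0.012  1.109 -0.083]
(0.5, 0.3, 0.25, 74.8) -> [ -18.7 -254.2  403.6] mm [-0. -0. -0.]
(0.5, 0.3, 0.25, 29) -> [ -18.7 -254.2  403.6] mm [45.8 -0.  -0. ]
(0.4775, -0.285, 0.12, 29) -> [ 111.3 -824.6  535.6] mm [45.8 -0.  -0. ]
(0.4775, -0.285, 0.015, 29) -> [ 216.3 -824.6  535.6] mm [45.8 -0.  -0. ]
```

Call:
arm_command(series=[0.085,-19,-254,404,0,0,0,0.085,-19,-254,404,0,0,0,0.085,-19,-254,404,0,0,0,0.085,-19,-254,404,0,0,0,0.085,-19,-254,404,0,0,0,0.085,-19,-254,404,0,0,0,0.085,-19,-254,404,0,0,0,0.085,-19,-254,404,10,0,0,0.085,111,-825,536,45.8,0,0,0.085,111,-825,536,45.8,0,0,0.085,111,-825,536,45.8,0,0,0.085,111,-825,536,45.8,0,0,0.085,111,-825,536,45.8,0,0,0.085,111,-825,536,45.8,0,0,0.085,111,-825,536,45.8,0,0,0.085,111,-825,536,45.8,0,0,0.085,111,-825,536,45.8,0,0,0.085,111,-825,536,45.8,0,0,0.085,111,-825,536,45.8,0,0,0.085,111,-825,536,45.8,0,0])

```text
clock: 3.2
ee_pos: [0.7438, -0.4275, 0.1668]
tool_rot: [0.609, 0.359, 0.609, -0.359]
ft_force: [1.0, 0.5, 1.0]
width: 0.0849
```

```bash
python3 -c "
from h import *
plan((.4775,-.285,.12,29),(.4775,-.285,.015,29)); grab('scene','s1.png');grab('top','t1.png')"
```

```text
3.2 [ 0.7438 -0.4275  0.1668] [[0.001, 0.875, 0.485], [0.0, 0.485, -0.875], [-1.0, 0.001, -0.0]] [1.02 0.53 1.04] 0.0849 [ 0.246  0.886  0.436  1.066 -0.352  1.256  1.152]
(0.4775, -0.285, 0.12, 29) -> [  46.7 -163.8 -253.8] mm [ 0. -0. -0.]
(0.4775, -0.285, 0.015, 29) -> [ 151.7 -163.8 -253.8] mm [ 0. -0. -0.]
```

View pics/s1.png

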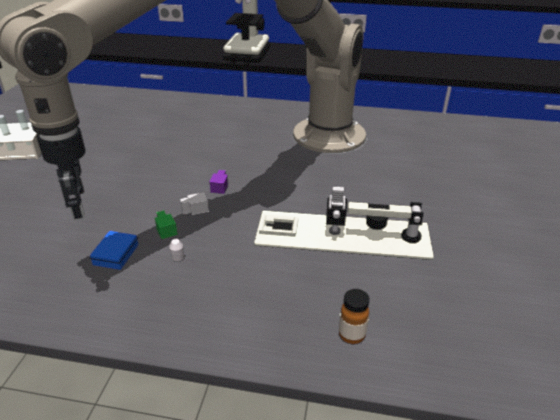

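I entered millimetres where the interface takes metres. The arm ran rate-limited in the wrong direction and stopped high over the right side. The picture shows the box (115,250), barrel (177,250) and jar (354,318) where they were, and nothing was touched. From here on I'll give moves in metres.

Call:
arm_command(series=[0.085,-0.02,0,0,0,0,0,0.085,-0.02,-0.164,-0.254,0,0,0,0.085,-0.02,-0.164,-0.254,0,0,0,0.085,-0.02,-0.164,-0.254,0,0,0,0.085,-0.02,-0.164,-0.254,0,0,0,0.085,-0.02,-0.164,-0.254,0,0,0,0.085,0.047,-0.164,-0.254,0,0,0,0.085,0.047,-0.164,-0.254,0,0,0,0.085,0.047,-0.164,-0.254,0,0,0])

```text
clock: 4.42
ee_pos: [0.475, -0.2904, 0.1185]
tool_rot: [0.607, 0.359, 0.608, -0.363]
ft_force: [1.0, 0.2, -0.1]
width: 0.0852
```

```bash
python3 - <<'E'
from fit import *
plan((.4775,-.285,.07,29),(.4775,-.285,.015,29)); grab('scene','s2.png');f=grab('top','t2.png')
cv2.imwrite('pics/t2c.png',cv2.resize(f['color'][160:340,280:450],None,fx=3.3,fy=3.3)[:,:,::-1])
f=dict(np.load('/tmp/scene.npz'));cv2.imwrite('pics/s2c.png',cv2.resize(f['color'][130:280,80:280],None,fx=4,fy=4)[:,:,::-1])
E
```

```text
4.425 [ 0.475  -0.2904  0.1185] [[-0.004, 0.878, 0.478], [-0.004, 0.478, -0.878], [-1.0, -0.006, 0.002]] [ 0.99  0.2  -0.07] 0.0852 [ 0.073  0.454  0.462  1.965 -0.272  0.784  1.188]
(0.4775, -0.285, 0.07, 29) -> [48.4  5.  -3.6] mm [-0.4  0.1  0.3]
(0.4775, -0.285, 0.015, 29) -> [103.4   5.3  -3.8] mm [-0.4  0.1  0.3]
```

View pics/s2c.png

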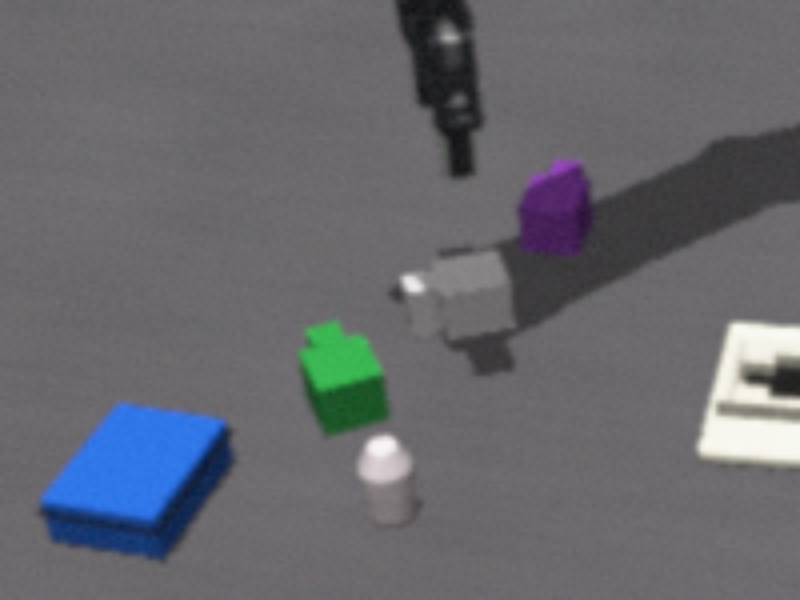

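View pics/t2c.png

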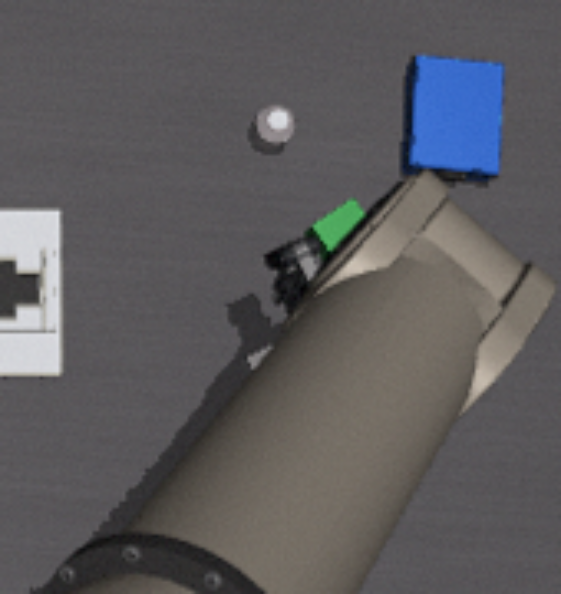

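The tool hangs above the block with the jaws across its width. The decoy and barrel are clear. Descending.

Call:
arm_command(series=[0.085,0.03,0.005,-0.0037,-0.4,0.1,0.3,0.085,0.06,0.005,-0.0037,-0.4,0.1,0.3,0.085,0.085,0.005,-0.0037,-0.4,0.1,0.3,0.085,0.1,0.0053,-0.0037,-0.4,0.1,0.3,0.085,0.1034,0.0053,-0.0037,-0.4,0.1,0.3,0.085,0.1034,0.0053,-0.0037,-0.4,0.1,0.3])

```text
clock: 5.28
ee_pos: [0.4787, -0.2864, 0.0161]
tool_rot: [0.61, 0.359, 0.608, -0.359]
ft_force: [0.3, -0.9, 0.8]
width: 0.085
```

```bash
python3 - <<'E'
from fit import *
plan((.4775,-.285,.015,29)); f=grab('scene','s3.png')
cv2.imwrite('pics/s3c.png',cv2.resize(f['color'][150:250,130:260],None,fx=6,fy=6,interpolation=cv2.INTER_CUBIC)[:,:,::-1])
E
```

```text
5.275 [ 0.4787 -0.2864  0.0161] [[0.002, 0.875, 0.484], [-0.002, 0.484, -0.875], [-1.0, 0.001, 0.003]] [ 0.34 -0.9   0.83] 0.085 [ 0.148  0.613  0.362  2.007 -0.378  0.583  1.273]
(0.4775, -0.285, 0.015, 29) -> [ 1.1 -0.4 -1.8] mm [-0.1  0.2 -0.1]
```

View pics/s3c.png

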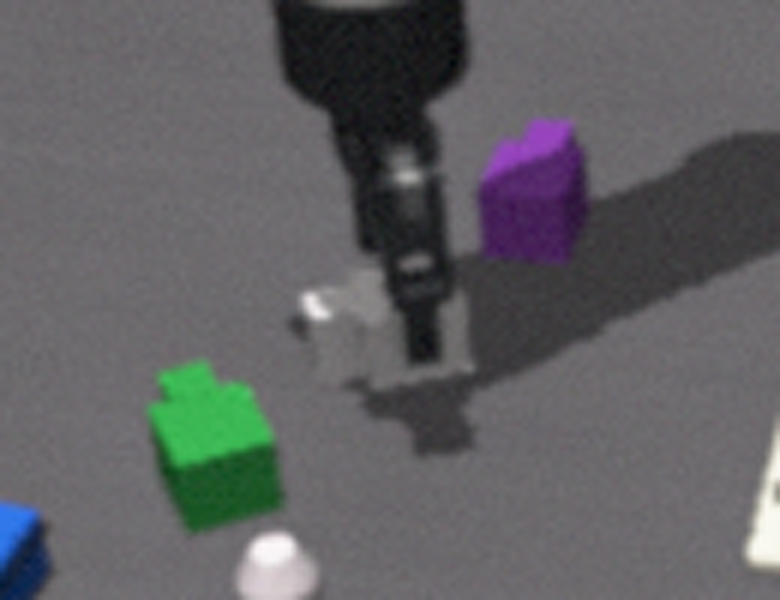

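The finger stands in front of the middle of the body. Closing.

Call:
arm_command(series=[0.03,0.001,0,-0.0018,0,0,0,0.03,0.001,0,-0.0018,0,0,0,0.03,0.001,0,-0.0018,0,0,0,0.03,0.001,0,-0.0018,0,0,0,0.03,0.001,0,-0.0018,0,0,0,0.03,0.001,0,-0.0018,0,0,0], squeeze=60)

```text
clock: 6.08
ee_pos: [0.4778, -0.2851, 0.0159]
tool_rot: [0.61, 0.359, 0.608, -0.36]
ft_force: [-2.2, 0.7, 6.6]
width: 0.0381
```

```bash
python3 -c "
from h import *
plan((.4775,-.285,.1,29),(.5215,-.059,.1,29),(.5215,-.059,.1,3.4))"
```

```text
6.075 [ 0.4778 -0.2851  0.0159] [[0.003, 0.875, 0.483], [-0.002, 0.483, -0.875], [-1.0, 0.001, 0.003]] [-2.17  0.69  6.6 ] 0.0381 [ 0.147  0.611  0.362  2.011 -0.378  0.58   1.272]
(0.4775, -0.285, 0.1, 29) -> [-84.1  -0.1   0. ] mm [-0.1  0.2 -0.1]
(0.5215, -0.059, 0.1, 29) -> [ -84.5  147.6 -176.5] mm [-0.1  0.2 -0.1]
(0.5215, -0.059, 0.1, 3.4) -> [ -84.5  147.6 -176.5] mm [25.5  0.2 -0.1]
```

Call:
arm_command(series=[0.03,-0.03,0,0,0,0,0,0.03,-0.06,0,0,0,0,0,0.03,-0.084,0.02,-0.024,4,0,0,0.03,-0.084,0.05,-0.06,9,0,0,0.03,-0.084,0.08,-0.096,14,0,0,0.03,-0.084,0.11,-0.132,19,0,0,0.03,-0.084,0.135,-0.162,23,0,0,0.03,-0.0845,0.1476,-0.1765,25.5,0.2,-0.1,0.03,-0.0845,0.1476,-0.1765,25.5,0.2,-0.1,0.03,-0.0845,0.1476,-0.1765,25.5,0.2,-0.1])

```text
clock: 7.32
ee_pos: [0.5208, -0.06, 0.0998]
tool_rot: [0.514, 0.485, 0.515, -0.485]
ft_force: [-0.3, -0.6, -4.4]
width: 0.0387
```

```bash
python3 - <<'E'
from fit import *
plan((.5215,-.059,.06,3.4)); f=grab('scene','s4.png'); t=grab('top','t4.png')
cv2.imwrite('pics/s4c.png',cv2.resize(f['color'][150:250,220:350],None,fx=6,fy=6,interpolation=cv2.INTER_CUBIC)[:,:,::-1])
cv2.imwrite('pics/t4c.png',cv2.resize(t['color'][190:300,210:350],None,fx=5,fy=5,interpolation=cv2.INTER_CUBIC)[:,:,::-1])
E
```

```text
7.325 [ 0.5208 -0.06    0.0998] [[-0.001, 0.998, 0.059], [0.0, 0.059, -0.998], [-1.0, -0.001, -0.0]] [-0.34 -0.62 -4.42] 0.0387 [-0.449  0.457  0.563  2.057 -0.363  0.725  0.403]
(0.5215, -0.059, 0.06, 3.4) -> [39.7  0.8 -0.9] mm [ 0.  -0.   0.1]
```

View pics/s4c.png

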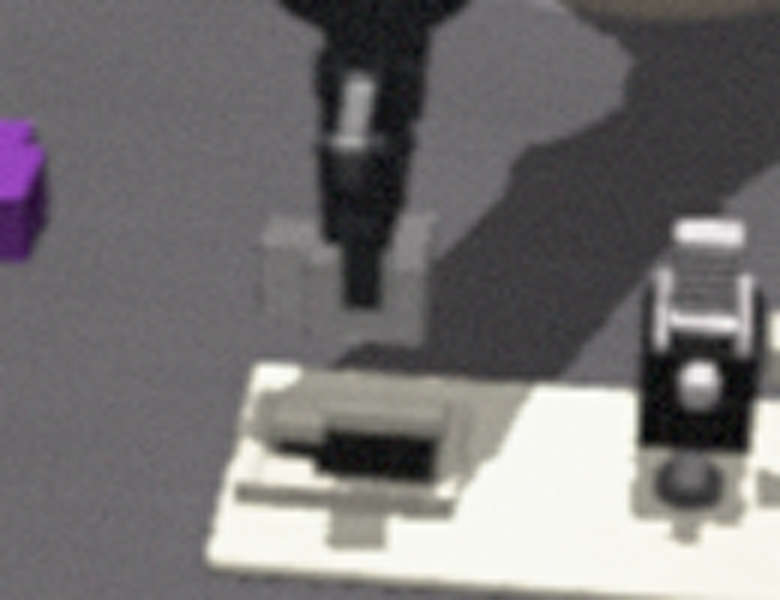

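View pics/t4c.png

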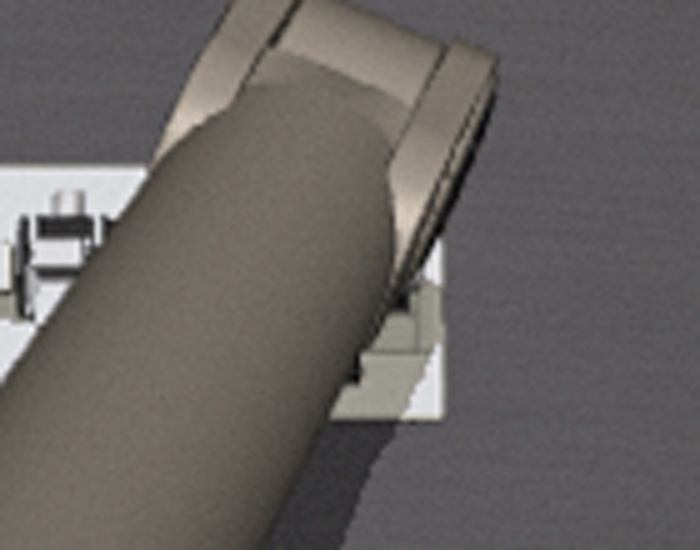

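```bash
python3 - <<'E'
from fit import *
f=dict(np.load('/tmp/scene.npz'))
def proj(p):
    c=q2m(f['orientation']).T@(np.array(p)-f['origin']); K=f['intrinsics']; return K[0,0]*c[0]/c[2]+K[0,2],K[1,1]*c[1]/c[2]+K[1,2]
def w(o,yaw,l): a=np.radians(yaw); return [o[0]+np.cos(a)*l[0]-np.sin(a)*l[1],o[1]+np.sin(a)*l[0]+np.cos(a)*l[1],o[2]+l[2]]
im=cv2.resize(f['color'][150:250,220:350],None,fx=6,fy=6,interpolation=cv2.INTER_CUBIC)[:,:,::-1].copy()
def dl(o,loop,col):
    q=np.array([proj(w(o,3.4,l)) for l in loop]); q=((q-[220,150]+.5)*6-.5).astype(int); cv2.polylines(im,[q],True,col,1)
S=[(-20,22),(20,22),(20,-22),(10,-22),(10,-42),(-10,-42),(-10,-22),(-20,-22)]
b=(.5208,-.060,.0838)
for z in (0,.036): dl(b,[(x/1e3,y/1e3,z) for x,y in S],(0,0,255))
p=(.5215,-.059,.010)
dl(p,[(x/1e3,y/1e3,.012) for x,y in [(-32,-54),(32,-54),(32,34),(-32,34)]],(0,255,0))
dl(p,[(x/1e3,y/1e3,.012) for x,y in S],(255,0,0))
fin=(.5144,.068,.101); dl(fin,[(x,y,.036) for x,y in [(-.007,-.013),(.007,-.013),(.007,.013),(-.007,.013)]],(0,0,255))
cv2.imwrite('pics/o4.png',im)
E
```

```text
(no output)
```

View pics/o4.png

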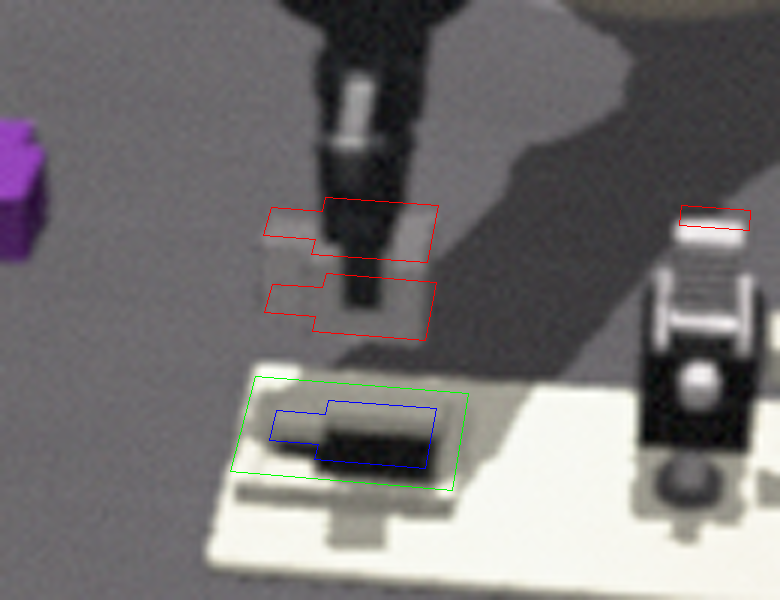

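The overlay (from TCP pose and top-camera fit) agrees well sideways. The rim, and possibly the block, sit a little lower in the image than drawn. I'll quantify that offset in x.

```bash
python3 - <<'E'
from fit import *
f=dict(np.load('/tmp/scene.npz'))
def proj(p):
    c=q2m(f['orientation']).T@(np.array(p)-f['origin']); K=f['intrinsics']; return np.round([K[0,0]*c[0]/c[2]+K[0,2],K[1,1]*c[1]/c[2]+K[1,2]],2)
def w(o,yaw,l): a=np.radians(yaw); return [o[0]+np.cos(a)*l[0]-np.sin(a)*l[1],o[1]+np.sin(a)*l[0]+np.cos(a)*l[1],o[2]+l[2]]
g4=f['color'].astype(int).mean(2); g0=cv2.imread('pics/scene0.png').mean(2)
b=(.5208,-.060,.0838);p=(.5215,-.059,.010)
for l in [(.02,.015),(.02,-.015),(.02,-.02)]:
  for z in (0,.036): print('block front',l,z,proj(w(b,3.4,(*l,z))))
for u in (276,287,289): print('u',u,'rows185-212',g4[185:212,u].astype(int))
for l in [(.032,0),(.032,-.03),(.032,.02)]:
  for z in (0,.012): print('rim front',l,z,proj(w(p,3.4,(*l,z))))
for u in (268,276,284,290): print('u',u,'rows222-242',g0[222:242,u].astype(int))
for l in [(-.032,0),(-.032,-.03),(-.032,.02)]: print('rim back',l,proj(w(p,3.4,(*l,.012))))
for u in (270,280,290): print('u',u,'rows205-225',g0[205:225,u].astype(int))
print('1mm x:',proj(w(p,3.4,(.042,0,.012)))-proj(w(p,3.4,(.032,0,.012))))
E
```

```text
block front (0.02, 0.015) 0 [287.49 206.11]
block front (0.02, 0.015) 0.036 [287.7  193.15]
block front (0.02, -0.015) 0 [274.58 205.1 ]
block front (0.02, -0.015) 0.036 [274.55 192.16]
block front (0.02, -0.02) 0 [272.44 204.94]
block front (0.02, -0.02) 0.036 [272.37 192.  ]
u 276 rows185-212 [ 29  36  35  35  28  54  87  98  93  90  89  93  93  91  93  94  99 107
 107 110 107 114 107 106  93  71  89]
u 287 rows185-212 [100 125 132 133 133 136 135 134 131 131 113 109 108 111 115 114 113 109
 109 114 112 107  89  62  59  60  65]
u 289 rows185-212 [121 136 136 136 135 137 131 131 135 126 115 108 106 107 110 105 107 107
 106 107 104 103  91  64  61  58  64]
rim front (0.032, 0) 0 [280.58 234.06]
rim front (0.032, 0) 0.012 [280.61 230.09]
rim front (0.032, -0.03) 0 [268.07 233.02]
rim front (0.032, -0.03) 0.012 [268.02 229.05]
rim front (0.032, 0.02) 0 [288.96 234.77]
rim front (0.032, 0.02) 0.012 [289.03 230.79]
u 268 rows222-242 [114  76  46  80 168 232 240 238 228 156 118 124 169 239 243 243 241 242
 242 242]
u 276 rows222-242 [ 47  28  32  40  34  30  64 147 225 203 141 120 140 196 240 244 243 244
 242 243]
u 284 rows222-242 [ 74  35  31  30  33  35  41 104 191 225 169 122 117 154 226 242 243 243
 242 242]
u 290 rows222-242 [ 93  54  29  30  35  34  36  64 148 223 199 146 123 132 185 239 243 243
 243 244]
rim back (-0.032, 0) [283.89 214.12]
rim back (-0.032, -0.03) [271.82 213.15]
rim back (-0.032, 0.02) [291.97 214.76]
u 270 rows205-225 [106 107 103 105 103 141 211 240 245 242 238 237 238 236 230 204 144 111
  85  45]
u 280 rows205-225 [106 110 107 105 104 105 148 227 242 243 242 238 236 221 153 115  93  54
  38  37]
u 290 rows205-225 [106 108 108 109 104 106 106 159 239 246 243 240 237 233 211 146 115  93
  54  29]
1mm x: [-0.54  2.62]
```

```bash
python3 - <<'E'
from fit import *
f=dict(np.load('/tmp/scene.npz'))
def proj(p):
    c=q2m(f['orientation']).T@(np.array(p)-f['origin']); K=f['intrinsics']; return np.round([K[0,0]*c[0]/c[2]+K[0,2],K[1,1]*c[1]/c[2]+K[1,2]],2)
def w(o,yaw,l): a=np.radians(yaw); return [o[0]+np.cos(a)*l[0]-np.sin(a)*l[1],o[1]+np.sin(a)*l[0]+np.cos(a)*l[1],o[2]+l[2]]
g4=f['color'].astype(int).mean(2); g0=cv2.imread('pics/scene0.png').mean(2)
b=(.5208,-.060,.0838);p=(.522,-.059,.010)
print('block right edge',proj(w(b,3.4,(.02,.022,.018))),'nose left',proj(w(b,3.4,(.01,-.042,.018))))
for r in (199,201,203): print(r,'u284-297',g4[r,284:298].astype(int),'u258-270',g4[r-5,258:270].astype(int))
print('rim face left',proj(w(p,3.4,(.032,-.054,.006))),'right',proj(w(p,3.4,(.032,.034,.006))))
for r in (231,232,233,234,235): print(r,'u254-264',g0[r,254:266].astype(int),'u290-300',g0[r,288:302].astype(int))
E
```

```text
block right edge [290.64 199.92] nose left [263.58 195.36]
199 u284-297 [ 99 104 109 115 108 110  96  77  66  65  63  65  63  62] u258-270 [107 107 107 110 106 106 115 113 114 113 114 111]
201 u284-297 [100 103 111 113 111 107  90  76  57  58  63  60  59  61] u258-270 [109 108 111 107 109 106 113 114 113 110 114 110]
203 u284-297 [106 108 110 109 110 106  89  72  62  63  58  63  62  60] u258-270 [110 108 105 106 100 100 110 117 114 113 113 111]
rim face left [258.01 230.33] right [294.86 233.41]
231 u254-264 [108 108 129 187 212 154 121 128 138 141 146 143] u290-300 [225 227 223 212 204 231 235 225 214 239 244 244 243 244]
232 u254-264 [108 111 153 211 214 152 120 123 123 124 120 123] u290-300 [196 200 199 192 195 224 224 214 208 238 244 244 243 243]
233 u254-264 [107 119 171 226 224 177 152 149 147 141 137 132] u290-300 [135 140 146 143 150 158 153 161 202 240 243 244 243 243]
234 u254-264 [106 117 177 234 237 226 220 217 206 207 197 187] u290-300 [120 123 123 124 126 121 123 161 220 241 244 244 242 244]
235 u254-264 [111 132 193 237 242 240 241 240 239 240 236 237] u290-300 [145 140 132 128 129 125 128 173 228 243 244 243 243 243]
```

The block and rim agree to about 1 mm in x, and the rim is about 1 mm further in +y than the top fit. Target is (0.522, -0.058).

```bash
python3 -c "
from h import *
plan((.522,-.058,.042,3.4),(.522,-.058,.026,3.4))"
```

```text
7.425 [ 0.5209 -0.0604  0.1   ] [[-0.0, 0.998, 0.058], [0.0, 0.058, -0.998], [-1.0, -0.0, -0.0]] [-0.24  0.63 -5.25] 0.0388 [-0.448  0.456  0.563  2.057 -0.363  0.725  0.402]
(0.522, -0.058, 0.042, 3.4) -> [58.   1.2 -2.4] mm [-0.1 -0.   0. ]
(0.522, -0.058, 0.026, 3.4) -> [74.   1.2 -2.4] mm [-0.1 -0.   0. ]
```

Call:
arm_command(series=[0.03,0.02,0.0012,-0.0024,0,0,0,0.03,0.04,0.0012,-0.0024,0,0,0,0.03,0.054,0.0012,-0.0024,0,0,0,0.03,0.058,0.0012,-0.0024,0,0,0,0.03,0.058,0.0012,-0.0024,0,0,0,0.03,0.058,0.0012,-0.0024,0,0,0])

```text
clock: 8.18
ee_pos: [0.5225, -0.0581, 0.0425]
tool_rot: [0.514, 0.486, 0.514, -0.485]
ft_force: [0.1, 0.7, -4.7]
width: 0.0386
```

```bash
python3 - <<'E'
from h import *
plan((.522,-.058,.036,3.4),(.522,-.058,.026,3.4)); f=grab('scene')
cv2.imwrite('pics/s5c.png',cv2.resize(f['color'][170:250,230:330],None,fx=7,fy=7,interpolation=cv2.INTER_CUBIC)[:,:,::-1])
E
```

```text
8.175 [ 0.5225 -0.0581  0.0425] [[0.001, 0.998, 0.058], [0.0, 0.058, -0.998], [-1.0, 0.001, -0.0]] [ 0.06  0.68 -4.71] 0.0386 [-0.39   0.551  0.489  2.079 -0.443  0.611  0.464]
(0.522, -0.058, 0.036, 3.4) -> [ 6.5 -0.5 -0.2] mm [-0.1 -0.  -0. ]
(0.522, -0.058, 0.026, 3.4) -> [16.5 -0.5 -0.2] mm [-0.1 -0.  -0. ]
```

View pics/s5c.png

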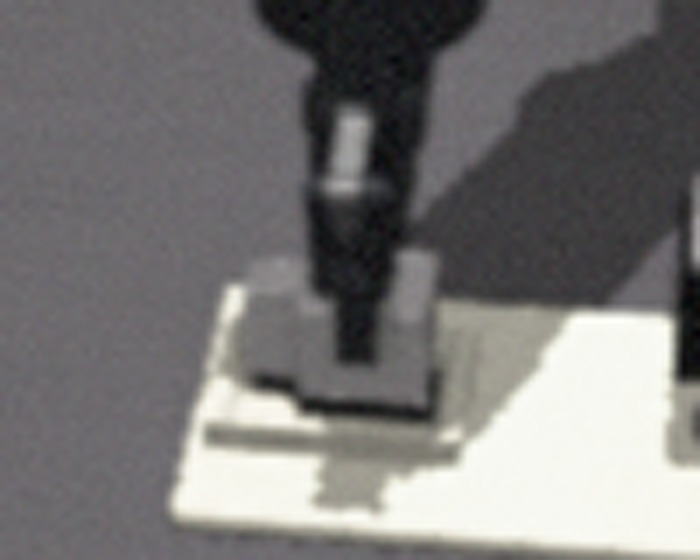

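The block hovers just over the mouth and is aligned with it. Lowering in small steps.

Call:
arm_command(series=[0.03,0.004,-0.0003,-0.0002,0,0,0,0.03,0.007,-0.0003,-0.0002,0,0,0,0.03,0.01,-0.0003,-0.0002,0,0,0,0.03,0.01,-0.0003,-0.0002,0,0,0])

```text
clock: 8.72
ee_pos: [0.5219, -0.0578, 0.0322]
tool_rot: [0.514, 0.485, 0.514, -0.485]
ft_force: [0.5, 0.4, -4.7]
width: 0.039
```

Call:
arm_command(series=[0.03,0.003,0,0,0,0,0,0.03,0.005,0,0,0,0,0,0.03,0.006,0,0,0,0,0,0.03,0.006,0,0,0,0,0])

```text
clock: 9.22
ee_pos: [0.5219, -0.0579, 0.0262]
tool_rot: [0.514, 0.485, 0.514, -0.485]
ft_force: [0.0, -0.0, -3.6]
width: 0.0389
```

Call:
arm_command(series=[0.03,0.0008,0,0,0,0,0,0.03,0.0008,0,0,0,0,0,0.06,0.0008,0,0,0,0,0,0.06,0.0008,0,0,0,0,0,0.06,0.0008,0,0,0,0,0,0.06,0.0008,0,0,0,0,0])

```text
clock: 9.98
ee_pos: [0.522, -0.0579, 0.0254]
tool_rot: [0.514, 0.485, 0.514, -0.485]
ft_force: [-1.0, -0.3, -0.3]
width: 0.0598
```

```bash
python3 - <<'E'
from h import *
plan((.522,-.058,.1,3.4)); f=grab('scene')
cv2.imwrite('pics/s6c.png',cv2.resize(f['color'][170:250,230:330],None,fx=7,fy=7,interpolation=cv2.INTER_CUBIC)[:,:,::-1])
E
```

```text
9.975 [ 0.522  -0.0579  0.0254] [[0.0, 0.998, 0.058], [0.0, 0.058, -0.998], [-1.0, 0.0, -0.0]] [-0.99 -0.31 -0.28] 0.0598 [-0.371  0.579  0.464  2.084 -0.466  0.578  0.482]
(0.522, -0.058, 0.1, 3.4) -> [-74.6  -0.    0.1] mm [-0.1 -0.  -0. ]
```

View pics/s6c.png

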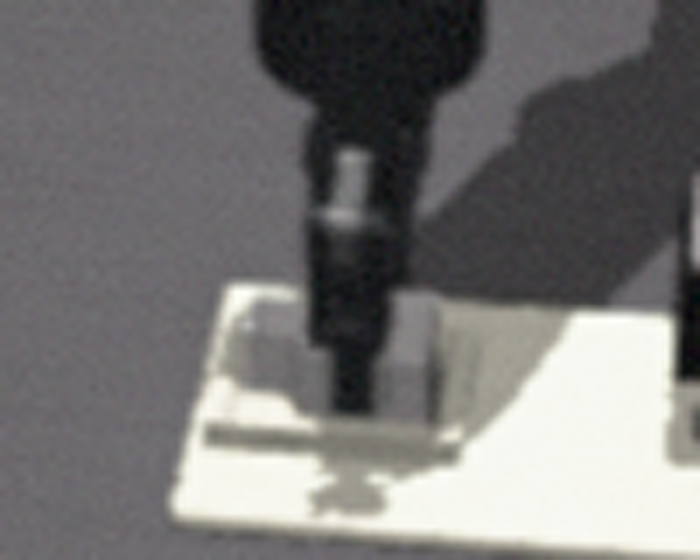

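The block sits down in the pocket and is released. Next I'll rise and move above the fin.

Call:
arm_command(series=[0.06,-0.03,0,0,0,0,0,0.06,-0.07,0,0,0,0,0,0.06,-0.12,0,0,0,0,0,0.06,-0.165,0,0,0,0,0,0.06,-0.165,0,0,0,0,0])

```text
clock: 10.65
ee_pos: [0.5242, -0.0582, 0.1936]
tool_rot: [0.516, 0.487, 0.513, -0.483]
ft_force: [0.7, -0.9, 0.4]
width: 0.0601
```

```bash
python3 - <<'E'
from h import *
plan((.5145,.0675,.185,3.4),(.5145,.0675,.107,3.4)); f=grab('scene')
cv2.imwrite('pics/s7c.png',cv2.resize(f['color'][170:250,230:350],None,fx=6.6,fy=6.6,interpolation=cv2.INTER_CUBIC)[:,:,::-1])
g=f['color'].astype(int).mean(2); print(np.round(cloud(f)[218:226:2,268:294:4],3)[...,2])
E
```

```text
10.65 [ 0.5242 -0.0582  0.1936] [[0.007, 0.998, 0.058], [0.001, 0.058, -0.998], [-1.0, 0.007, -0.001]] [ 0.73 -0.85  0.4 ] 0.0601 [-0.546  0.318  0.661  1.985 -0.248  0.911  0.301]
(0.5145, 0.0675, 0.185, 3.4) -> [   8.7   -2.5 -126. ] mm [-0.1 -0.1 -0.4]
(0.5145, 0.0675, 0.107, 3.4) -> [  86.7   -3.  -126. ] mm [-0.1 -0.1 -0.4]
[[0.04  0.039 0.047 0.042 0.045 0.043 0.028]
 [0.031 0.034 0.043 0.043 0.042 0.043 0.023]
 [0.032 0.03  0.037 0.037 0.038 0.039 0.017]
 [0.023 0.023 0.032 0.032 0.037 0.034 0.01 ]]
```

View pics/s7c.png

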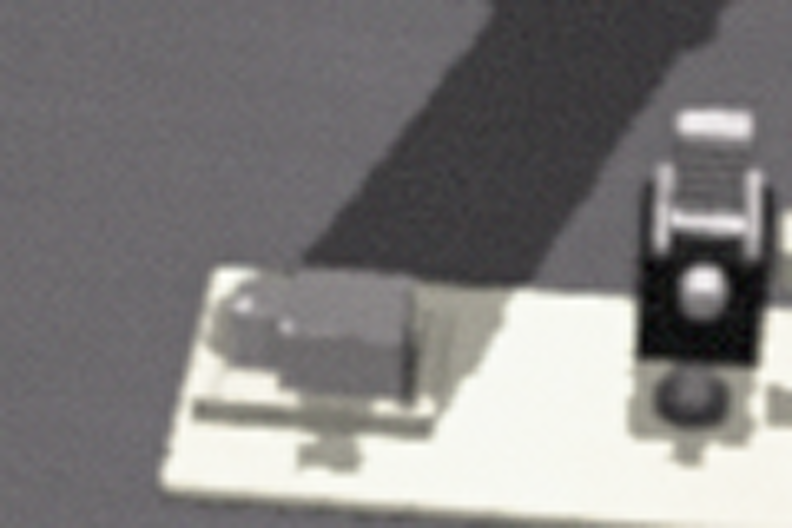

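The block is flat and home in the rim, with its nose at crop (240,320) and body at (350,320). Moving over the fin.

Call:
arm_command(series=[0.06,0,-0.001,-0.05,0,0,0,0.06,0.002,-0.002,-0.1,0,0,-0.2,0.06,0.0087,-0.0025,-0.126,-0.1,-0.1,-0.4,0.06,0.0087,-0.0025,-0.126,-0.1,-0.1,-0.4,0.06,0.0087,-0.0025,-0.126,-0.1,-0.1,-0.4])

```text
clock: 11.32
ee_pos: [0.5126, 0.0666, 0.1823]
tool_rot: [0.514, 0.483, 0.515, -0.487]
ft_force: [-0.9, 0.3, -0.1]
width: 0.06
```

```bash
python3 - <<'E'
from h import *
plan((.5145,.0675,.145,3.4),(.5145,.0675,.107,3.4)); f=grab('scene'); t=grab('top')
cv2.imwrite('pics/s8c.png',cv2.resize(f['color'][140:250,280:420],None,fx=5.5,fy=5.4,interpolation=cv2.INTER_CUBIC)[:,:,::-1])
cv2.imwrite('pics/t8c.png',cv2.resize(t['color'][190:300,180:320],None,fx=5,fy=5,interpolation=cv2.INTER_CUBIC)[:,:,::-1])
E
```

```text
11.325 [0.5126 0.0666 0.1823] [[-0.005, 0.998, 0.059], [-0.002, 0.059, -0.998], [-1.0, -0.005, 0.002]] [-0.93  0.29 -0.13] 0.06 [-0.76   0.316  0.621  2.009 -0.233  0.892  0.045]
(0.5145, 0.0675, 0.145, 3.4) -> [37.3  2.2 -0.9] mm [-0.   0.1  0.3]
(0.5145, 0.0675, 0.107, 3.4) -> [75.3  2.4 -1. ] mm [-0.   0.1  0.3]
```

View pics/s8c.png

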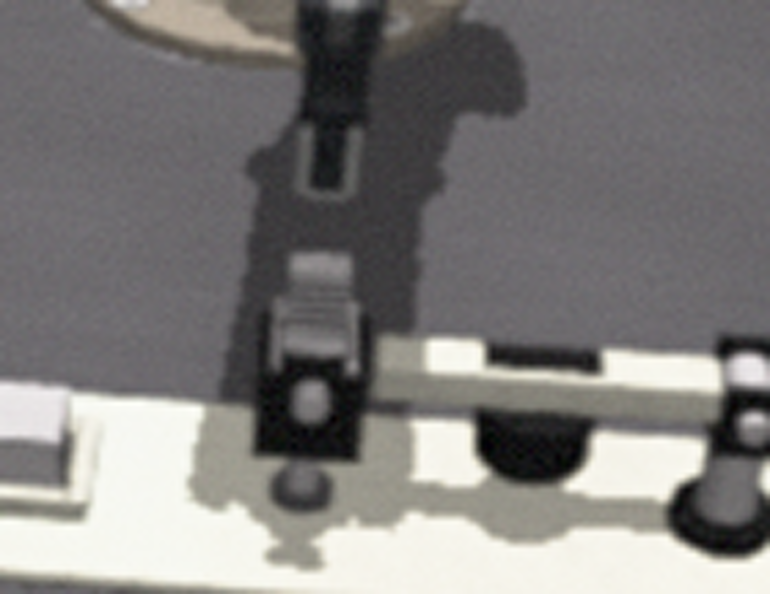

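View pics/t8c.png

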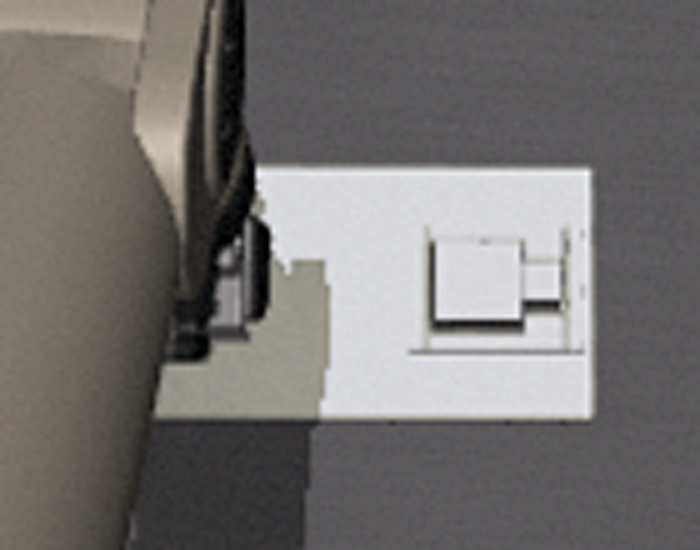

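The top view shows the block square in the pocket (crop (480,280)), and the scene view shows the jaws above the fin. Descending over the fin.

Call:
arm_command(series=[0.06,0.025,0.0022,0.0005,0,0.1,0.3,0.06,0.05,0.0023,0.0005,0,0.1,0.3,0.06,0.066,0.0023,0.0005,0,0.1,0.3,0.06,0.074,0.0023,0.0005,0,0.1,0.3,0.06,0.0743,0.0023,0.0005,0,0.1,0.3,0.06,0.0743,0.0023,0.0005,0,0.1,0.3])

```text
clock: 12.18
ee_pos: [0.5156, 0.0657, 0.1091]
tool_rot: [0.515, 0.486, 0.514, -0.485]
ft_force: [0.6, 0.2, 1.1]
width: 0.0601
```

```bash
python3 - <<'E'
from h import *
st(); f=grab('scene')
cv2.imwrite('pics/s9c.png',cv2.resize(f['color'][140:250,280:420],None,fx=5.5,fy=5.4,interpolation=cv2.INTER_CUBIC)[:,:,::-1])
E
```

```text
12.175 [0.5156 0.0657 0.1091] [[0.002, 0.998, 0.057], [0.001, 0.057, -0.998], [-1.0, 0.002, -0.001]] [0.61 0.21 1.11] 0.0601 [-0.691  0.43   0.558  2.063 -0.336  0.733  0.135]
```

View pics/s9c.png

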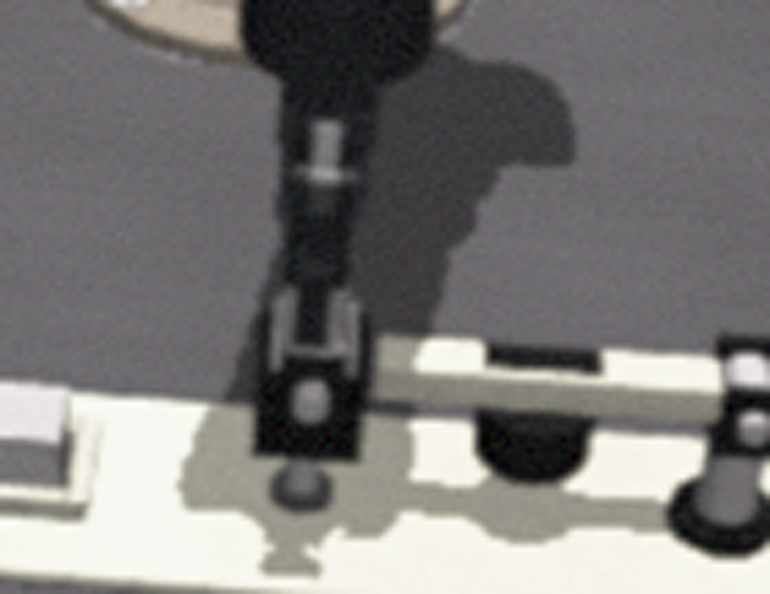

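The jaws straddle the fin with the tips above the latch plate. Closing.

Call:
arm_command(series=[0.005,0.001,0,0,0,0,0,0.005,0.001,0,0,0,0,0,0.005,0.001,0,0,0,0,0,0.005,0.001,0,0,0,0,0,0.005,0.001,0,0,0,0,0,0.005,0.001,0,0,0,0,0], squeeze=70)

```text
clock: 12.98
ee_pos: [0.5137, 0.0658, 0.1083]
tool_rot: [0.514, 0.485, 0.515, -0.485]
ft_force: [-7.0, -0.5, 9.9]
width: 0.0128
```

```bash
python3 -c "
from h import *
st()"
```

```text
12.975 [0.5137 0.0658 0.1083] [[-0.002, 0.998, 0.058], [0.001, 0.058, -0.998], [-1.0, -0.001, -0.001]] [-6.95 -0.49  9.94] 0.0128 [-0.691  0.43   0.557  2.065 -0.337  0.735  0.137]
```

Call:
arm_command(series=[0.005,0,-0.004,0,0,0,0,0.005,0,-0.008,0,0,0,0,0.005,0,-0.012,0,0,0,0,0.005,0,-0.0155,0,0,0,0,0.005,0,-0.0155,0,0,0,0,0.005,0,-0.0155,0,0,0,0])

```text
clock: 13.72
ee_pos: [0.5001, 0.0649, 0.1089]
tool_rot: [0.515, 0.486, 0.514, -0.484]
ft_force: [6.2, -0.3, -3.6]
width: 0.0129
```

```bash
python3 - <<'E'
from h import *
st(); f=grab('scene')
cv2.imwrite('pics/s10c.png',cv2.resize(f['color'][140:250,280:420],None,fx=5.5,fy=5.4,interpolation=cv2.INTER_CUBIC)[:,:,::-1])
E
```

```text
13.725 [0.5001 0.0649 0.1089] [[0.003, 0.998, 0.058], [0.001, 0.058, -0.998], [-1.0, 0.003, -0.001]] [ 6.22 -0.31 -3.63] 0.0129 [-0.706  0.407  0.562  2.099 -0.328  0.717  0.127]
```

View pics/s10c.png

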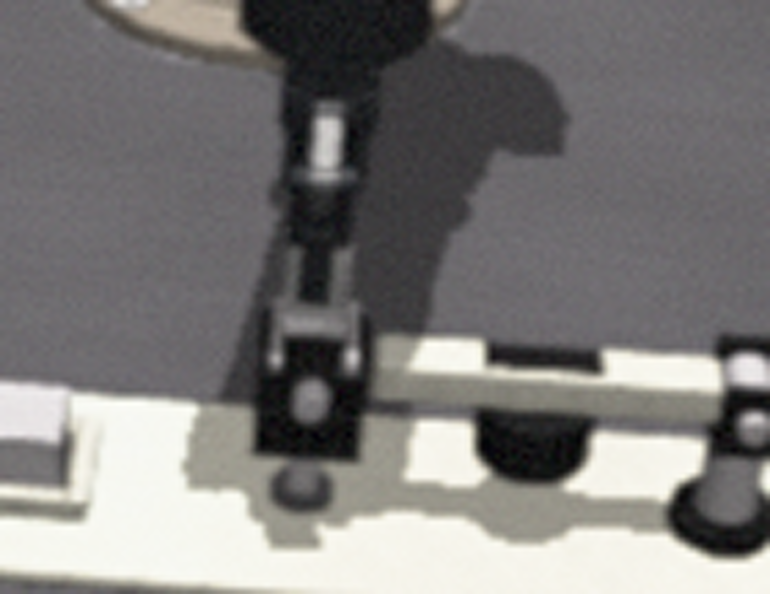

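The fin moved about 13.6 mm towards the robot at 6.2 N, so the latch is clear. I'll start lifting along the hinge arc, keeping the pull and tilting with the arm.

Call:
arm_command(series=[0.005,0,-0.0025,0,0,0,0,0.005,-0.004,-0.0027,-0.0007,0,-1.2,0,0.005,-0.008,-0.0027,-0.0014,0,-2.5,0,0.005,-0.0156,-0.0027,-0.003,0,-5,0,0.005,-0.0233,-0.0027,-0.0051,0,-7.5,0,0.005,-0.0233,-0.0027,-0.0051,0,-7.5,0], squeeze=80)

```text
clock: 14.52
ee_pos: [0.4991, 0.0701, 0.1331]
tool_rot: [0.549, 0.454, 0.478, -0.514]
ft_force: [7.9, -0.8, -4.6]
width: 0.0123
```

```bash
python3 - <<'E'
from h import *
st(); f=grab('scene')
cv2.imwrite('pics/s11c.png',cv2.resize(f['color'][140:250,280:420],None,fx=5.5,fy=5.4,interpolation=cv2.INTER_CUBIC)[:,:,::-1])
E
```

```text
14.525 [0.4991 0.0701 0.1331] [[0.015, 0.998, 0.059], [-0.13, 0.06, -0.99], [-0.991, 0.007, 0.131]] [ 7.91 -0.77 -4.62] 0.0123 [-0.885  0.395  0.669  2.081 -0.16   0.77  -0.076]
```

View pics/s11c.png

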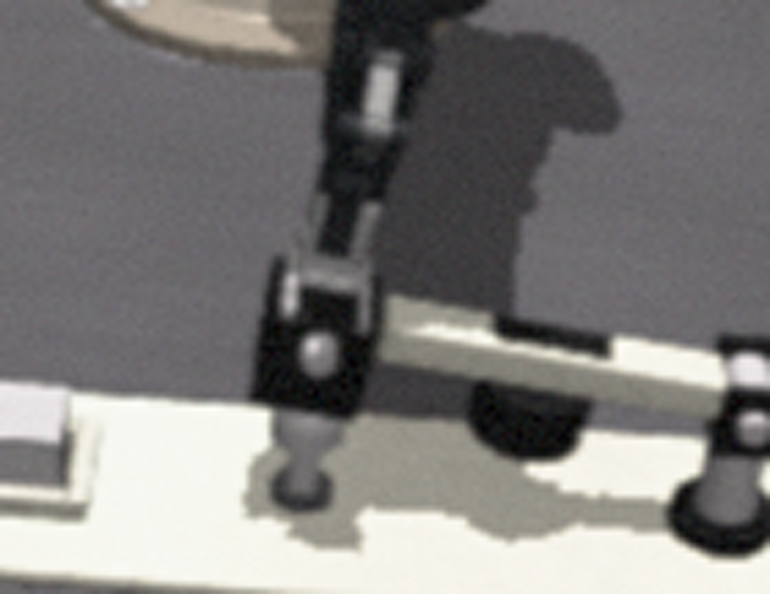

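The arm is up and the ball shows at crop (303,480). Continuing the same arc by 12.5 degrees, then holding.

Call:
arm_command(series=[0.005,-0.001,-0.0022,0,0,0,0,0.005,-0.0088,-0.0022,-0.0014,0,-2.5,0,0.005,-0.0166,-0.0022,-0.003,0,-5,0,0.005,-0.0243,-0.0022,-0.0051,0,-7.5,0,0.005,-0.0318,-0.0022,-0.0074,0,-10,0,0.005,-0.0393,-0.0022,-0.0101,0,-12.5,0,0.005,-0.0393,-0.0022,-0.0101,0,-12.5,0,0.005,-0.0393,-0.0022,-0.0101,0,-12.5,0,0.005,-0.0393,-0.0022,-0.0101,0,-12.5,0,0.005,-0.0393,-0.0022,-0.0101,0,-12.5,0,0.005,-0.0393,-0.0022,-0.0101,0,-12.5,0])

```text
clock: 15.95
ee_pos: [0.497, 0.0855, 0.1707]
tool_rot: [0.599, 0.396, 0.415, -0.559]
ft_force: [7.7, 0.2, -6.1]
width: 0.0127
```

```bash
python3 - <<'E'
from h import *
st(); f=grab('scene','s12.png'); t=grab('top','t12.png'); st()
cv2.imwrite('pics/s12c.png',cv2.resize(f['color'][130:250,240:430],None,fx=4.2,fy=4.2,interpolation=cv2.INTER_CUBIC)[:,:,::-1])
P=cloud(f); 
# white bar top surface slope: bright points above 0.06 between coupler and hinge
g=f['color'].astype(int).min(2); m=(g>150)&(P[...,2]>.075)&(P[...,2]<.2)&(P[...,1]>.11)&(P[...,1]<.22)
p=P[m]; k=np.polyfit(p[:,1],p[:,2],1); print(m.sum(),'slope angle',np.arctan(-k[0]))
E
```

```text
15.95 [0.497  0.0855 0.1707] [[0.03, 0.998, 0.054], [-0.34, 0.061, -0.938], [-0.94, 0.01, 0.341]] [ 7.71  0.22 -6.11] 0.0127 [-1.124  0.422  0.792  2.028  0.049  0.906 -0.337]
16.05 [0.497  0.0855 0.1707] [[0.03, 0.998, 0.054], [-0.34, 0.061, -0.938], [-0.94, 0.01, 0.341]] [ 7.55 -0.44 -5.8 ] 0.0127 [-1.124  0.422  0.792  2.028  0.049  0.906 -0.337]
75 slope angle 0.3536168902867572
```

View pics/s12.png

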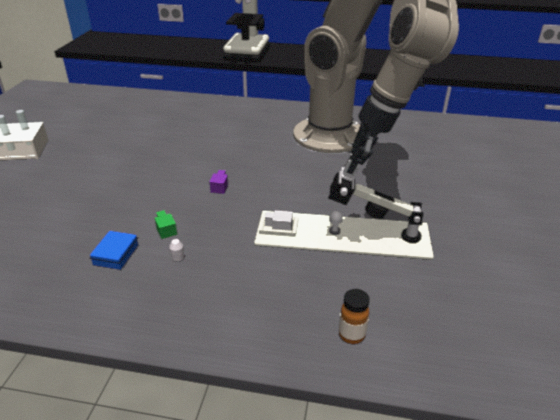

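View pics/t12.png

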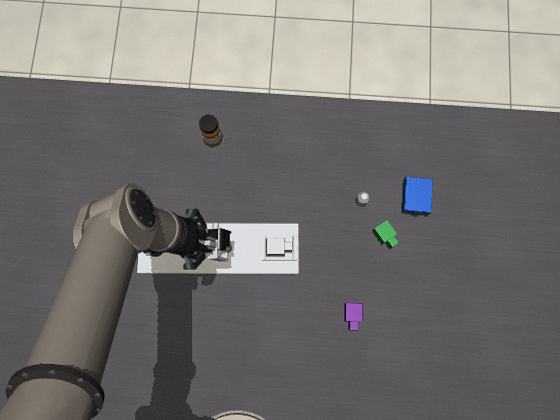

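The arm is up at about 0.35 rad and still, the block is seated at (283,222), and the box, jar and barrel are in place. Handing in.

```bash
python3 -c "
from h import *
print(robot.job_done()); st()"
```

```text
the job is handed in; nothing more can be done
None
the job is handed in; nothing more can be done
```

The job is handed in: the ballast block is seated in the pocket and released, and the robot is holding the lamp arm up.

- **Block:** I set it down until its weight came off the gripper, then let go. Both camera views afterwards show it flat and square inside the rim.
- **Latch and lift:** I pulled the fin about 14 mm towards the robot, with a spring force of about 6–8 N, and lifted the arm along its hinge arc with the pull kept on.
- **Last checks at 16 s:** the arm's slope in the image is about 0.35 rad, roughly 60 mm at the coupler. The tool pose was the same in two readings 0.1 s apart. The wrist force shows about 6 N downwards and about 8 N of latch spring, so the arm is held. The slide box, jar and lens barrel look unmoved in the pictures.

**Failed or disagreeing:**
- My first move was sent in millimetres instead of metres. The arm swung out to the right at height before I corrected it, and touched nothing.
- The scene camera sat about 1.5 pixels (a few mm) off the top camera. I corrected for it by comparing the block and the rim in the same view.
- I did not measure the seated block's position to the millimetre or read the hinge and latch joints directly. `job_done` gives no verdict.

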